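# Put the punch block away and slide its case shut

### The job

Put the punch block away: slide the orange cover of the wooden case fully open by its handle, take the block off the sloping rest, set it upright in the recess of the case and press it down until it sits fully flush on the floor between the sprung leaves, then slide the cover fully shut over it. Leave the other things on the bench where they stand.

Things in the scene. Friction and masses are not known exactly. Their poses are not given: they have to be found in the camera images.
- case: fixed light-wood case 119 (x) x 154 (y) x 50 mm, walls 14 mm; origin at the centre of its underside, z up. Dark guide rails along both sides (tops 63 mm high, outer faces 78 mm from the centre line) run on to x = +160 mm. Its open-topped recess is 91 (x) x 126 (y) mm, 42 mm deep: floor at z = 8 mm, rim at z = 50 mm
- recess (a point): centre of the recess floor, axes as the case's. Two brass spring leaves in the recess's y end walls lean in by up to 5 mm near the floor: they rub on the block over its last 12 mm, so its weight alone leaves it about 6 mm proud and in the way of the cover; a push of some 10 to 20 N on its grip bar seats it and it stays down
- cover (a joint): how far the case's flat orange cover (100 x 134 x 6 mm, top face 57 mm above the bench) is open, in m: 0 fully shut against its end stop, 0.105 fully open; it slides along the case's +x axis in its side guides, with about 2 N of friction. The recess is quite uncovered from 0.096 on.
- cover_grip (a point): top centre of the cover's handle, a dark wooden bar in the middle of the cover: 16 mm wide along the case's x, 70 mm long along its y, 26 mm tall (its top about 82 mm above the bench); the point moves with the cover and its axes are the case's
- punch_block: loose dark-wood block 86 (x) x 121 (y) x 14 mm, lowest 6 mm stepped in 3 mm all round, two rows of steel punch heads 8 mm tall, a red grip bar along y; 0.3 kg. Origin at the centre of its underside, z out of its top. Fits the recess with 2.5 mm to spare each side, either way round. Starts on the sloping rest, tilted 35 degrees towards the rest's front (-x), grip bar level
- block_grip (a point): top centre of the block's red grip bar, 40 mm above the block's underside; the bar is 16 mm wide (block x), 70 mm long (block y) and stands 26 mm above the block's 14 mm thick plate; axes as the block's
- rest: fixed sloping rest 125 (x) x 170 (y) mm, origin at the centre of its underside; its dark steel deck rises by 35 degrees towards +x, its surface 60 mm above the bench over the origin, 108 mm at the top edge, with a brass ledge 10 mm high along the lower edge
- mandrel: bystander: upright tapered steel ring mandrel on a foot of 60 mm diameter, 190 mm tall, between case and rest; origin under its foot
- hammer: bystander: hammer lying on the bench, 200 mm long, origin under its middle
- pliers: bystander: pliers with blue handles lying on the bench, about 140 mm long, origin under them
- tin: bystander: yellow tin, diameter 66, height 75 mm, origin under it
- jar: bystander: amber jar, diameter 60, height 90 mm, origin under it
- cup: bystander: blue cup, diameter 72, height 85 mm, origin under it
- bangle: bystander: copper bangle lying flat, diameter 68, height 14 mm, origin under its centre
Things that resemble listed ones, but are neither listed nor needed, are in the scene too. What is shaped like the punch_block but pink or purple is not meant.

How it is judged:
By the outcome, as a careful person would: the job done as asked, in the order asked, and still so for the second after the job is handed in, with the robot touching nothing.
It also fails if it takes over 72 s, if anything falls off the work surface, if the arm or the gripper's body presses on something with over 40 N, if the wrist force passes 120 N, or if a joint passes its speed limit or range.

### The arm

A 6-joint arm with a two-finger parallel gripper is mounted at the origin on the work surface. World frame = base frame: x ahead of the robot, y to its left, z up, the work surface at z = 0. Lengths are in m, angles in degrees, forces in N, time in s.
With the tool pointing down it reaches from about 0.275 to 0.725 m from the base axis. Payload 15.9 kg.
Tool frame: the origin (TCP) lies on the centre line of the jaws, within the pads' length; the fingertips stand 14 mm ahead of it and the grasp point (between the pads) lies 5 mm behind it (manip.tip_extent is the distance from the TCP to the fingertips, in m); x points along the fingers, z is the direction in which the jaws open and shut, and the axes are right-handed (so a half turn about x gives the same grasp; the last joint's range is limited). The gripper opens to 85 mm and grips with 20 to 120 N. Pads are 22 mm wide; open, the fingers measure 114 mm over their backs; the gripper's body (76 mm by 85 mm) begins 54 mm behind the grasp point. The pads swing forward as they close: fully open they stand 13 mm farther back than shut.
Start: joints at [-70.13, 12.198, -1.971, 75.831, 0, 90], TCP at [0.17, -0.47, 0.245] pointing down, gripper open.
Joint ranges: [-170.91, 170.91], [-42.67, 98.43], [-65.05, 77.54], [-120.47, 116.71], [-90, 82.35], [-180, 180]. Speed limits (degrees/s): [108.29, 108.29, 136.94, 147.25, 180, 180].

### API

Orientations are given as a 3x3 rotation matrix whose columns are the frame's x, y, z axes.
In Python, from station import manip gives the robot as it stands. The module is installed in compiled form; this text tells all that it offers.
- The arm moves only by the tool carry_out, never from a script. Its arguments are lists of equal length, an entry for each row: "grip": the closure, from 0 (fully open) to 1 (shut); "slide": the shift along the tool's x, y, z in mm, a list of three; "rotation": the turn, a rotation vector about the tool's x, y, z in rad, a list of three. A call has exactly 8 rows; each row shifts and turns the pose as measured when the row begins, along the tool's axes as they then stand; what a row does not reach is not made up. A row lasts 1/8 s, in which the tool goes at most 62.5 mm and 10.7 degrees, less where a joint would pass 70% of its speed; a pose out of reach is approached as far as the arm can. A call with a gripper value outside its range is refused whole. The fingers move at their own pace and stop on an object; "grip_force" is the grip in N (left out, the last holds). Time passes only in rows, so rows that do not move let the fingers close, or fill a call up. It gives the time, the measured TCP pose, the force and the opening at its end, in the units of the state.
- manip.get_state(): the state, without advancing time (a new reading comes with each control period).
- manip.camera(name): name is "scene" or "top" or "wrist"; returns the picture (480x640x3 uint8, red, green, blue); there is no depth.
- manip.get_calibration(name): a dict with "fovy" (degrees; the focal length in pixels is half the picture's height over the tangent of half this angle, whatever the lens; pixels are square), "cx", "cy" (the principal point, pixels), "rvec" (rotation vector, rad) and "tvec" (3), from world to camera coordinates, as OpenCV has them; the wrist camera has in their place "mount" (4x4, takes a point from camera to tool coordinates, whose origin is the TCP and whose axes are the tool frame's). Camera axes: x right, y down, z forward; pixel columns grow to the right and rows downward; lengths in m; the calibration is good to about 2 mm. A picture is of the moment at which its call begins: read the wrist's pose just before it. get_calibration takes no time and is no camera call.
- manip.hand_in(): hands the job in, once; it reports no verdict.
The state is a dict: "t": time; "joint_pos": joint angles; "joint_vel": joint speeds; "tau": joint torques, N m; "position": TCP position; "tool_rot": TCP orientation; "wrist_force": force on the tool from outside, world axes, zero at the start; "wrist_torque": the same for the moment, N m; "opening": finger opening in m.
Only numpy, scipy, OpenCV 4.12 (cv2) and the standard library are available. Lean on these libraries where they do the work, as an engineer would, in place of code of your own. Each camera call takes 0.05 s, during which the arm holds its last target. There are 200 camera calls.

## Working session

There is one attempt and no reset: what is moved stays moved. The work goes in short steps, Python scripts to look and compute and a tool call to move; the robot and the scene stay as the last step left them, time stands still between calls to the robot, and variables do not carry over. Pictures are saved under pics/ and viewed, on a budget of 10 in all, crops included, one or two more only if the job needs it, and the job is handed in when it is done.

Besides the shell and the picture viewer there is one more tool, called after "Emit:" as name(argument=value, ...) on one line, values as JSON. carry_out: Moves the arm, as the interface text tells. Its arguments: {"type":"object","properties":{"grip":{"type":"array"},"slide":{"type":"array"},"rotation":{"type":"array"},"grip_force":{"type":"number"}},"required":["grip","slide","rotation"]}

```bash
mkdir -p pics; cat > h.py <<'E'
import numpy as np,cv2
from station import manip
np.set_printoptions(precision=4,suppress=True)
def cal(n):
    c=manip.get_calibration(n); f=240/np.tan(np.radians(c["fovy"])/2)
    K=np.array([[f,0,c["cx"]],[0,f,c["cy"]],[0,0,1.]]); return c,K
def pose(n,s=None):
    c,K=cal(n)
    if "rvec" in c:
        return K,cv2.Rodrigues(np.array(c["rvec"],float))[0],np.array(c["tvec"],float).ravel()
    s=s or manip.get_state(); T=np.eye(4);T[:3,:3]=np.array(s["tool_rot"]).reshape(3,3);T[:3,3]=s["position"]
    M=np.linalg.inv(T@np.array(c["mount"])); return K,M[:3,:3],M[:3,3]
def ray(P,u,v,z):
    K,R,t=P; d=R.T@np.linalg.solve(K,[u,v,1.]); o=-R.T@t
    return o+d*(z-o[2])/d[2]
def proj(P,X):
    K,R,t=P; q=(np.atleast_2d(X)@R.T+t)@K.T; return q[:,:2]/q[:,2:]
def snap(n,f):
    s=manip.get_state(); im=manip.camera(n)[:,:,::-1].copy(); cv2.imwrite("pics/"+f,im); return im,pose(n,s)
E
python3 - <<'E'
from h import *
for n in("scene","top","wrist"): print(n,manip.get_calibration(n))
print(manip.get_state(),manip.tip_extent)
a,_=snap("top","top0.png"); b,_=snap("scene","scene0.png")
E
```

```text
scene {'fovy': 56.32998095534523, 'cx': 325.92893664361515, 'cy': 232.08804737303146, 'rvec': array([ 0.6234,  2.497 , -1.3474]), 'tvec': array([ 0.4492, -0.0783,  1.2997])}
top {'fovy': 50.85207508250226, 'cx': 320.1792482036092, 'cy': 239.86632087511921, 'rvec': array([ 2.1823, -2.2189,  0.0694]), 'tvec': array([0.0101, 0.5375, 1.2651])}
wrist {'fovy': 70.29288994699007, 'cx': 321.82055800314726, 'cy': 232.27057110194144, 'mount': array([[-0.0001, -0.3153,  0.949 , -0.1294],
       [-0.0006, -0.949 , -0.3153,  0.0805],
       [ 1.    , -0.0006, -0.0001,  0.0008],
       [ 0.    ,  0.    ,  0.    ,  1.    ]])}
{'t': 0.0, 'joint_pos': array([-70.1314,  12.2257,  -2.0105,  75.8324,  -0.0026,  89.9983]), 'joint_vel': array([-0.0077, -0.0275,  0.0284,  0.115 ,  0.1217,  0.0521]), 'tau': array([  0.0013, -68.6168,  48.7117,   0.018 ,   0.0001,   0.    ]), 'position': array([ 0.1698, -0.4699,  0.2448]), 'tool_rot': array([[-0.0004,  0.9405,  0.3399],
       [ 0.0011,  0.3399, -0.9405],
       [-1.    , -0.    , -0.0012]]), 'wrist_force': array([-0.0257,  0.1429,  0.5837]), 'wrist_torque': array([-0.0333,  0.0216,  0.0162]), 'opening': 0.08511401197535445} 0.014
```

View pics/top0.png

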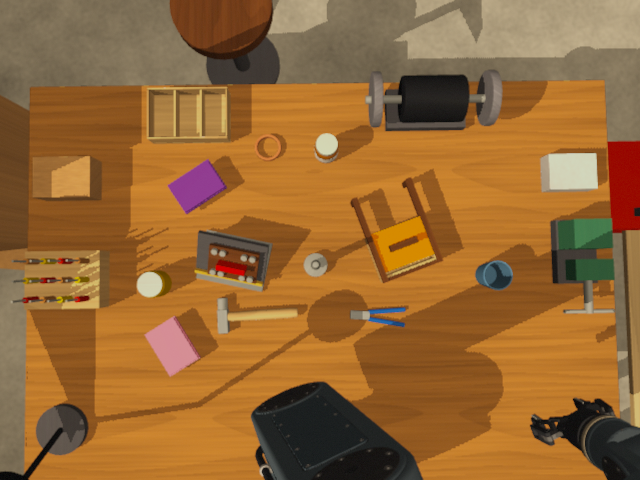

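View pics/scene0.png

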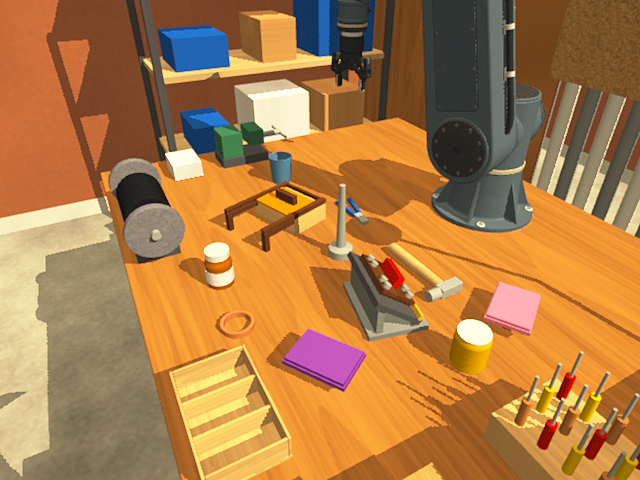

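The top picture shows the case with its orange cover at (400,245) and rails running up-left. The rest is at (233,260), holding the dark block with its red bar at (232,268). These could be mistaken for the block: the pink slab at (172,346) and the purple slab at (197,187). I choose the dark one with the red bar on the rest. Next is one enlarged crop of both the case and the rest to check that choice.

```bash
python3 - <<'E'
from h import *
a=cv2.imread("pics/top0.png")
c=[cv2.resize(a[y:y+110,x:x+100],None,fx=4,fy=4,interpolation=cv2.INTER_CUBIC) for x,y in((185,210),(345,175))]
cv2.imwrite("pics/c0.png",np.hstack(c))
E
```

```text
(no output)
```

View pics/c0.png

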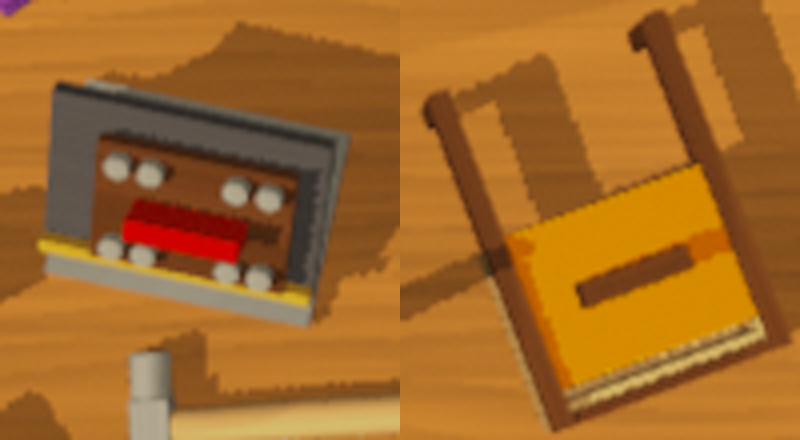

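The crop confirms the choice: dark plate, steel heads and red bar on the steel deck with its brass ledge. In the right-hand half, the cover's handle centre is at about (404,244) in the full picture. I'm computing poses from these.

```bash
python3 - <<'E'
from h import *
P=pose("top")
L=lambda u,v:(185+u/4,210+v/4)
R=lambda u,v:(345+(u-400)/4,175+v/4)
c=ray(P,*R(635,274),.082); print("handle",c)
for p in((578,287),(685,245),(693,262),(585,307)): print(ray(P,*R(*p),.082))
pts=[ray(P,*R(*p),.057) for p in((508,232),(703,165),(762,318),(570,388))]
print("cover",np.array(pts),np.mean(pts,0))
for a,b in((1,0),(2,3)):
    d=pts[a]-pts[b];print(np.degrees(np.arctan2(d[0],-d[1])),np.linalg.norm(d))
for a,b in((0,3),(1,2)):
    d=pts[a]-pts[b];print(np.degrees(np.arctan2(d[1],d[0])),np.linalg.norm(d))
# rail outer top edges, z .063
for p,q in(((425,105),(550,425)),((670,20),(788,340))):
    A=ray(P,*R(*p),.063);B=ray(P,*R(*q),.063);print("rail",A,B,np.degrees(np.arctan2((A-B)[1],(A-B)[0])))
for z in(.074,.08): print("bar",ray(P,*L(183,241),z))
for p,q in(((125,222),(245,240)),((122,243),(240,262)),((135,202),(248,225))):
    A=ray(P,*L(*p),.078);B=ray(P,*L(*q),.078);d=A-B;print(A,B,"yaw",np.degrees(np.arctan2(-d[0],d[1])),np.linalg.norm(d))
A=ray(P,*L(40,245),.025);B=ray(P,*L(310,297),.025);d=A-B;print("ledge",A,B,np.degrees(np.arctan2(-d[0],d[1])),np.linalg.norm(d))
A=ray(P,*L(57,85),.108);B=ray(P,*L(347,133),.108);d=A-B;print("deck top",A,B,np.degrees(np.arctan2(-d[0],d[1])),np.linalg.norm(d))
print("mandrel top", ray(P,316,263,.19), "tip",cv2.Rodrigues(P[1])[0].ravel())
E
```

```text
handle [ 0.5221 -0.1986  0.082 ]
[ 0.5148 -0.1641  0.082 ]
[ 0.539  -0.2292  0.082 ]
[ 0.5287 -0.2337  0.082 ]
[ 0.5027 -0.1681  0.082 ]
cover [[ 0.5502 -0.1257  0.057 ]
 [ 0.5895 -0.2466  0.057 ]
 [ 0.4949 -0.2803  0.057 ]
 [ 0.4541 -0.1615  0.057 ]] [ 0.5221 -0.2035  0.057 ]
18.013774907666388 0.12716554184253523
18.94652463508809 0.12560223204018184
20.43059791065927 0.10253078432797952
19.57920773873612 0.10043240788458647
rail [ 0.6284 -0.0759  0.063 ] [ 0.4319 -0.1479  0.063 ] 20.131003778926125
rail [ 0.6786 -0.2275  0.063 ] [ 0.4811 -0.2943  0.063 ] 18.70287285091408
bar [0.4649 0.2179 0.074 ]
bar [0.465  0.2169 0.08  ]
[0.4769 0.2518 0.078 ] [0.4649 0.1802 0.078 ] yaw -9.49224814067151 0.07261207448706465
[0.4644 0.2537 0.078 ] [0.4518 0.1833 0.078 ] yaw -10.108592031094895 0.07148729542844895
[0.4888 0.2457 0.078 ] [0.4739 0.1783 0.078 ] yaw -12.45776177947735 0.06907089535077629
ledge [0.4637 0.3151 0.025 ] [0.4284 0.1472 0.025 ] -11.857318592093002 0.17160447083412111
deck top [0.5576 0.2852 0.108 ] [0.5266 0.1159 0.108 ] -10.34964081958259 0.17212391976821464
mandrel top [0.4782 0.0132 0.19  ] tip [ 2.1823 -2.2189  0.0694]
```

```bash
cat >> h.py <<'E'
from scipy.spatial.transform import Rotation as Ro
def down(yaw):  # tool x down, tool z at yaw
    z=np.array([np.cos(np.radians(yaw)),np.sin(np.radians(yaw)),0]); x=np.array([0,0,-1.]); return np.c_[x,np.cross(z,x),z]
def plan(p,R,n):
    s=manip.get_state(); R0=np.array(s["tool_rot"]); d=np.array(p)-s["position"]
    w=Ro.from_matrix(R0.T@R).as_rotvec()/n; E=Ro.from_rotvec(w).as_matrix()
    S=sum(np.linalg.matrix_power(E,i) for i in range(n)); sl=np.linalg.solve(S,R0.T@d)
    q=s["position"].copy();Q=R0;tr=[]
    for i in range(n): q=q+Q@sl;Q=Q@E;tr.append(q)
    print("n",n,"slide mm",sl*1000,"|",np.linalg.norm(sl)*1000,"rot",w,"deg",np.degrees(np.linalg.norm(w)))
    print("via",*[t.round(3) for t in tr[::max(1,n//4)]],tr[-1])
E
python3 - <<'E'
from h import *
plan([.522,-.201,.20],down(19.5),16)
plan([.522,-.201,.20],down(19.5),12)
E
```

```text
n 16 slide mm [ 2.8021 27.9536 12.7471] | 30.85033494855648 rot [-0.0978 -0.     -0.    ] deg 5.601894444283342
via [ 0.2   -0.472  0.242] [ 0.321 -0.453  0.231] [ 0.425 -0.388  0.22 ] [ 0.496 -0.289  0.208] [ 0.522 -0.201  0.2  ]
n 12 slide mm [ 3.7364 37.5318 16.3815] | 41.12114282399764 rot [-0.1304 -0.0001 -0.0001] deg 7.469192592377787
via [ 0.211 -0.473  0.241] [ 0.331 -0.449  0.23 ] [ 0.432 -0.381  0.219] [ 0.5   -0.28   0.207] [ 0.522 -0.201  0.2  ]
```

Emit:
carry_out(grip=[0, 0, 0, 0, 0, 0, 0, 0], slide=[[3, 28, 13], [3, 28, 13], [3, 28, 13], [3, 28, 13], [3, 28, 13], [3, 28, 13], [3, 28, 13], [3, 28, 13]], rotation=[[-0.098, 0, 0], [-0.098, 0, 0], [-0.098, 0, 0], [-0.098, 0, 0], [-0.098, 0, 0], [-0.098, 0, 0], [-0.098, 0, 0], [-0.098, 0, 0]])

```text
t: 1.1
position: [0.4069, -0.4053, 0.2173]
tool_rot: [[-0.004, 0.407, 0.913], [0.005, 0.913, -0.407], [-1.0, 0.003, -0.005]]
wrist_force: [0.8, -0.3, 2.0]
opening: 0.0854
```

```bash
python3 - <<'E'
from h import *
plan([.522,-.201,.20],down(19.5),8)
E
```

```text
n 8 slide mm [ 2.1835 27.3215 12.4199] | 30.09132734414247 rot [-0.0949 -0.0005 -0.0006] deg 5.439394195698135
via [ 0.429 -0.385  0.215] [ 0.468 -0.34   0.211] [ 0.498 -0.287  0.207] [ 0.517 -0.231  0.202] [ 0.522 -0.201  0.2  ]
```

Emit:
carry_out(grip=[0, 0, 0, 0, 0, 0, 0, 0], slide=[[2, 28, 12.7], [2, 28, 12.7], [2, 28, 12.7], [2, 28, 12.7], [2, 28, 12.7], [2, 28, 12.7], [2, 28, 12.7], [0, 0, 0]], rotation=[[-0.1, 0, 0], [-0.1, 0, 0], [-0.1, 0, 0], [-0.1, 0, 0], [-0.1, 0, 0], [-0.1, 0, 0], [-0.1, 0, 0], [-0.07, 0, 0]])

```text
t: 2.1
position: [0.5175, -0.2154, 0.1996]
tool_rot: [[-0.009, -0.371, 0.929], [0.008, 0.929, 0.371], [-1.0, 0.011, -0.005]]
wrist_force: [-1.3, -0.8, 0.1]
opening: 0.0852
```

```bash
python3 - <<'E'
from h import *
im,P=snap("wrist","w1.png"); s=manip.get_state(); print(s["position"],s["tool_rot"],s["joint_pos"])
print(proj(P,[[.522,-.201,.082]]))
E
```

```text
[ 0.5173 -0.2162  0.1996] [[-0.0093 -0.3734  0.9276]
 [ 0.0081  0.9276  0.3735]
 [-0.9999  0.011  -0.0056]] [-22.7974  20.6543   2.8036  72.821    0.2239  45.2738]
[[336.0969 216.778 ]]
```

View pics/w1.png

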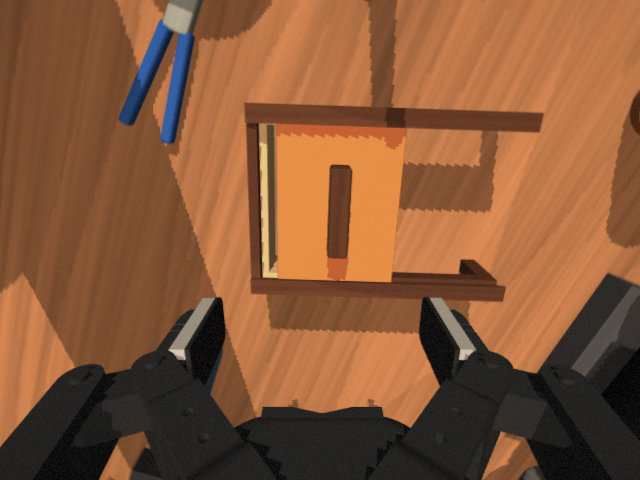

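The wrist picture shows the handle's top face from (341,166) to (338,258), with the rails above and below it and the case front on the left.

```bash
python3 - <<'E'
from h import *
s=manip.get_state();P=pose("wrist",s)
print(ray(P,340,212,.082))
def ln(a,b,z):
    A=ray(P,*a,z);B=ray(P,*b,z);d=B-A;print(A,B,np.degrees(np.arctan2(d[1],d[0])),np.linalg.norm(d))
ln((330,167),(328,258),.082);ln((352,167),(349,258),.082)
ln((247,103),(541,114),.063);ln((253,286),(503,289),.063);ln((275,126),(277,279),.057);ln((407,128),(393,282),.057)
for y in (19.5,20.5): plan([.522,-.201,.10],down(y),6)
E
```

```text
[ 0.5231 -0.1972  0.082 ]
[ 0.5035 -0.1692  0.082 ] [ 0.5288 -0.2349  0.082 ] -68.95913959893235 0.07044506595040768
[ 0.5182 -0.1633  0.082 ] [ 0.544  -0.2288  0.082 ] -68.46914093783154 0.07041091895555432
[ 0.4305 -0.151   0.063 ] [ 0.6343 -0.0773  0.063 ] 19.86831309749418 0.21667828027798688
[ 0.4815 -0.2905  0.063 ] [ 0.6832 -0.2119  0.063 ] 21.303622966666307 0.21645466565069005
[ 0.4542 -0.1588  0.057 ] [ 0.4988 -0.2794  0.057 ] -69.71884325030186 0.12857445297714948
[ 0.5484 -0.1225  0.057 ] [ 0.5945 -0.2438  0.057 ] -69.18888292757043 0.1297059642856962
n 6 slide mm [16.6126  1.9778  1.6828] | 16.81429133872859 rot [ 0.0071 -0.001  -0.0018] deg 0.42143923531227634
via [ 0.518 -0.214  0.183] [ 0.519 -0.211  0.166] [ 0.519 -0.208  0.15 ] [ 0.52  -0.206  0.133] [ 0.521 -0.203  0.117] [ 0.522 -0.201  0.1  ] [ 0.522 -0.201  0.1  ]
n 6 slide mm [16.6125  1.9655  1.6973] | 16.81423053040696 rot [ 0.0042 -0.001  -0.0018] deg 0.2655731796561244
via [ 0.518 -0.214  0.183] [ 0.519 -0.211  0.166] [ 0.52  -0.208  0.15 ] [ 0.52  -0.206  0.133] [ 0.521 -0.203  0.117] [ 0.522 -0.201  0.1  ] [ 0.522 -0.201  0.1  ]
```

Emit:
carry_out(grip=[0, 0, 0, 0, 0, 0, 0, 0], slide=[[16, 2, 1.7], [16, 2, 1.7], [16, 2, 1.7], [16, 2, 1.7], [16, 2, 1.7], [16, 2, 1.7], [14, 2, 1.7], [12, 0, 0]], rotation=[[0.004, -0.001, -0.001], [0.004, -0.001, -0.001], [0.004, -0.001, -0.001], [0.004, -0.001, -0.001], [0.004, -0.001, -0.001], [0.004, -0.001, -0.001], [0, 0, 0], [0, 0, 0]])

```text
t: 3.15
position: [0.5221, -0.1991, 0.0729]
tool_rot: [[-0.003, -0.34, 0.941], [0.005, 0.941, 0.34], [-1.0, 0.005, -0.001]]
wrist_force: [-0.3, 0.3, -0.2]
opening: 0.0857
```

Emit:
carry_out(grip=[1, 1, 1, 1, 1, 1, 1, 1], grip_force=40, slide=[[0, 0, 0], [0, 0, 0], [0, 0, 0], [0, 0, 0], [0, 0, 0], [0, 0, 0], [0, 0, 0], [0, 0, 0]], rotation=[[0, 0, 0], [0, 0, 0], [0, 0, 0], [0, 0, 0], [0, 0, 0], [0, 0, 0], [0, 0, 0], [0, 0, 0]])

```text
t: 4.15
position: [0.5223, -0.1994, 0.0733]
tool_rot: [[-0.002, -0.339, 0.941], [0.005, 0.941, 0.339], [-1.0, 0.005, -0.001]]
wrist_force: [-0.0, 0.1, -2.0]
opening: 0.0149
```

Emit:
carry_out(grip=[1, 1, 1, 1, 1, 1, 1, 1], slide=[[0, 0.1, 10], [0, 0.1, 13], [0, 0.1, 13], [0, 0.1, 13], [0, 0.1, 13], [0, 0.1, 13], [0, 0.1, 13], [0, 0, 8]], rotation=[[0, 0, 0], [0, 0, 0], [0, 0, 0], [0, 0, 0], [0, 0, 0], [0, 0, 0], [0, 0, 0], [0, 0, 0]])

```text
t: 5.15
position: [0.6117, -0.1674, 0.0729]
tool_rot: [[-0.016, -0.336, 0.942], [-0.003, 0.942, 0.336], [-1.0, 0.002, -0.017]]
wrist_force: [-91.1, -34.1, 58.7]
opening: 0.0153
```

Emit:
carry_out(grip=[1, 1, 1, 1, 1, 1, 1, 1], slide=[[0, 0, -1], [0, 0, 0], [0, 0, 0], [0, 0, 0], [0, 0, 0], [0, 0, 0], [0, 0, 0], [0, 0, 0]], rotation=[[0, -0.006, 0], [0, -0.005, 0], [0, -0.005, 0], [0, 0, 0], [0, 0, 0], [0, 0, 0], [0, 0, 0], [0, 0, 0]])

```text
t: 6.15
position: [0.6107, -0.1679, 0.0732]
tool_rot: [[-0.004, -0.336, 0.942], [0.001, 0.942, 0.336], [-1.0, 0.002, -0.003]]
wrist_force: [-3.4, -4.4, 1.7]
opening: 0.0153
```

```bash
python3 - <<'E'
from h import *
s=manip.get_state(); print(s["position"],s["tool_rot"],s["wrist_force"])
im,P=snap("wrist","w2.png")
E
```

```text
[ 0.6107 -0.1679  0.0732] [[-0.0039 -0.3356  0.942 ]
 [ 0.0007  0.942   0.3356]
 [-1.      0.002  -0.0035]] [-3.4331 -4.4345  1.7247]
```

View pics/w2.png

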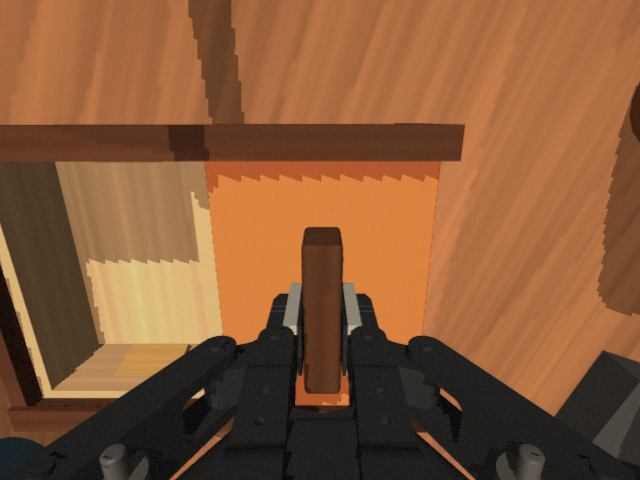

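The picture shows the recess fully uncovered, with a strip of its far rim visible at (205,230) and the handle still gripped at (322,310). The cover is against the open stop, give or take the 1 mm I backed off. I'll nudge it gently, release and rise.

Emit:
carry_out(grip=[1, 1, 1, 0.6, 0.4, 0.4, 0.4, 0.4], slide=[[0, 0, 1.5], [0, 0, 1.5], [0, 0, 0], [0, 0, 0], [0, 0, 0], [0, 0, 0], [0, 0, 0], [-20, 0, 0]], rotation=[[0, 0, 0], [0, 0, 0], [0, 0, 0], [0, 0, 0], [0, 0, 0], [0, 0, 0], [0, 0, 0], [0, 0, 0]])

```text
t: 7.2
position: [0.611, -0.1663, 0.0921]
tool_rot: [[-0.011, -0.336, 0.942], [0.001, 0.942, 0.336], [-1.0, 0.004, -0.01]]
wrist_force: [-0.6, -0.3, 0.2]
opening: 0.0516
```

```bash
cat >> h.py <<'E'
def tilt(yaw,a=35):  # tool for block leaning: tool z = block x, tool x = -block z
    return Ro.from_euler('z',yaw,degrees=True).as_matrix()@Ro.from_euler('y',-a,degrees=True).as_matrix()@np.c_[[0,0,-1.],[0,1,0],[1,0,0]]
E
python3 - <<'E'
from h import *
R=tilt(-11); print(R, np.linalg.det(R))
s=manip.get_state();print(s["position"],s["joint_pos"],s["opening"],s["wrist_force"])
g=np.array([.465,.217,.078])
plan([.56,-.15,.27],down(20),5)
# to hover
b=g-R[:,0]*.12; print("hover",b)
s0=manip.get_state
import h
class M: 
    def get_state(self): return {"position":np.array([.56,-.15,.27]),"tool_rot":down(20)}
h.manip=M()
plan(b,R,14); plan(b+[0,0,.05],R,14)
E
```

```text
[[ 0.563   0.1908  0.8041]
 [-0.1094  0.9816 -0.1563]
 [-0.8192  0.      0.5736]] 1.0000000000000007
[ 0.611  -0.1663  0.0921] [-15.1726  32.1113   4.7445  63.2376  -0.1207  55.2218] 0.051638042913872195 [-0.6224 -0.3355  0.1955]
n 5 slide mm [-35.5147   6.6164  -8.7013] | 37.15888369493041 rot [-0.0014 -0.002  -0.0009] deg 0.1462637229786555
via [ 0.601 -0.163  0.128] [ 0.591 -0.16   0.163] [ 0.581 -0.157  0.199] [ 0.57  -0.153  0.234] [ 0.56 -0.15  0.27] [ 0.56 -0.15  0.27]
hover [0.3974 0.2301 0.1763]
n 14 slide mm [  3.191   28.8556 -10.4573] | 30.857433427232777 rot [ 0.0374 -0.0426 -0.0118] deg 3.3164592310063155
via [ 0.54  -0.126  0.267] [ 0.488 -0.052  0.253] [0.446 0.029 0.234] [0.417 0.113 0.21 ] [0.4   0.201 0.185] [0.3974 0.2301 0.1763]
n 14 slide mm [-0.2887 28.6555 -9.4451] | 30.173400678659384 rot [ 0.0374 -0.0426 -0.0118] deg 3.3164592310063155
via [ 0.541 -0.126  0.27 ] [ 0.491 -0.051  0.267] [0.45  0.029 0.259] [0.42  0.113 0.246] [0.401 0.201 0.231] [0.3974 0.2301 0.2263]
```

Emit:
carry_out(grip=[0, 0, 0, 0, 0, 0, 0, 0], slide=[[-36, 6, -8], [-36, 6, -8], [-36, 6, -8], [-36, 6, -8], [-36, 6, -8], [0, 29, -9.5], [0, 29, -9.5], [0, 29, -9.5]], rotation=[[0, 0, 0], [0, 0, 0], [0, 0, 0], [0, 0, 0], [0, 0, 0], [0.037, -0.043, -0.012], [0.037, -0.043, -0.012], [0.037, -0.043, -0.012]])

```text
t: 8.2
position: [0.5117, -0.0758, 0.2782]
tool_rot: [[0.131, -0.223, 0.966], [0.003, 0.975, 0.224], [-0.991, -0.027, 0.128]]
wrist_force: [0.6, 0.1, -0.1]
opening: 0.0857
```

```bash
python3 - <<'E'
from h import *
R=tilt(-11);g=np.array([.465,.217,.078])
plan(g-R[:,0]*.12+[0,0,.05],R,12)
E
```

```text
n 12 slide mm [ 0.3023 26.1599 -9.5113] | 27.83695264881415 rot [ 0.0335 -0.0391 -0.0106] deg 3.013295024193686
via [ 0.497 -0.052  0.276] [0.457 0.02  0.266] [0.427 0.097 0.253] [0.406 0.176 0.238] [0.3974 0.2301 0.2263]
```

Emit:
carry_out(grip=[0, 0, 0, 0, 0, 0, 0, 0], slide=[[-1, 30, -10], [-1, 30, -10], [0, 30, -10], [0, 30, -10], [0, 30, -10], [0, 30, -10], [0, 30, -10], [0, 30, -10]], rotation=[[0.037, -0.043, -0.012], [0.037, -0.043, -0.012], [0.037, -0.043, -0.012], [0.037, -0.043, -0.012], [0.037, -0.043, -0.012], [0.037, -0.043, -0.012], [0.037, -0.043, -0.012], [0.037, -0.043, -0.012]])

```text
t: 9.2
position: [0.4116, 0.161, 0.2508]
tool_rot: [[0.478, 0.098, 0.873], [-0.065, 0.995, -0.076], [-0.876, -0.021, 0.482]]
wrist_force: [0.4, -1.0, 0.7]
opening: 0.0853
```

```bash
python3 - <<'E'
from h import *
R=tilt(-11);g=np.array([.465,.217,.078])
plan(g-R[:,0]*.12+[0,0,.0],R,8)
E
```

```text
n 8 slide mm [ 6.3101  8.4321 -7.3401] | 12.837217719228635 rot [ 0.0113 -0.0133 -0.004 ] deg 1.0301073227716635
via [0.409 0.17  0.242] [0.405 0.187 0.223] [0.401 0.204 0.204] [0.398 0.221 0.186] [0.3974 0.2301 0.1763]
```

Emit:
carry_out(grip=[0, 0, 0, 0, 0, 0, 0, 0], slide=[[6.5, 8.7, -7.5], [6.5, 8.7, -7.5], [6.5, 8.7, -7.5], [6.5, 8.7, -7.5], [6.5, 8.7, -7.5], [6.5, 8.7, -7.5], [6.5, 8.7, -7.5], [6.5, 8.7, -7.5]], rotation=[[0.0115, -0.0133, -0.004], [0.0115, -0.0133, -0.004], [0.0115, -0.0133, -0.004], [0.0115, -0.0133, -0.004], [0.0115, -0.0133, -0.004], [0.0115, -0.0133, -0.004], [0.0115, -0.0133, -0.004], [0.0115, -0.0133, -0.004]])

```text
t: 10.2
position: [0.3955, 0.2375, 0.1736]
tool_rot: [[0.568, 0.19, 0.801], [-0.104, 0.982, -0.159], [-0.816, 0.007, 0.578]]
wrist_force: [0.3, -0.0, -0.1]
opening: 0.0855
```

```bash
python3 - <<'E'
from h import *
s=manip.get_state();im,P=snap("wrist","w3.png");print(s["position"],s["tool_rot"],s["joint_pos"],proj(P,[.465,.217,.078]))
E
```

```text
[0.3955 0.2375 0.1736] [[ 0.5685  0.1897  0.8005]
 [-0.1042  0.9818 -0.1586]
 [-0.8161  0.0068  0.5779]] [ 50.2086  -6.3935 -41.9809  35.2372 -30.2305 146.0405] [[325.9815 238.2969]]
```

View pics/w3.png

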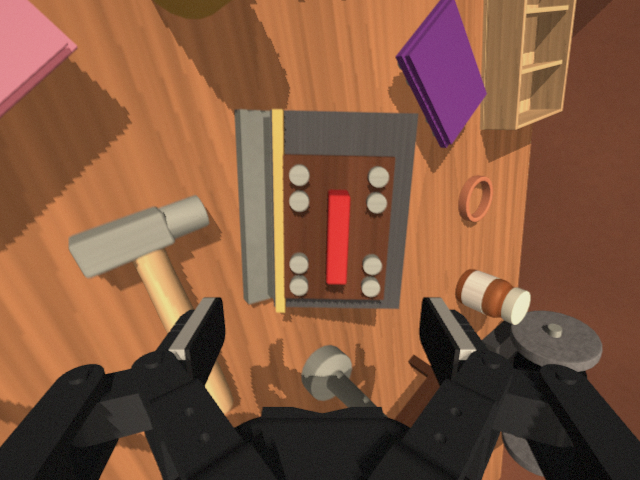

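The bar's top face is centred at about (338,238), with ends at (339,193) and (337,284). The middle gap between the punch heads is wide enough for the fingers. I'm combining this with the top view to get position and depth.

```bash
python3 - <<'E'
from h import *
P=pose("wrist");T=pose("top")
a=(338.2,238.3);b=(230.7,270.2)
X=cv2.triangulatePoints(P[0]@np.c_[P[1],P[2]],T[0]@np.c_[T[1],T[2]],np.array(a),np.array(b)).ravel();X=X[:3]/X[3]
print("tri",X,proj(P,X),proj(T,X)); cz=(P[1]@X+P[2])[2];print("depth",cz,"bar len",cz/P[0][0,0]*90.5)
for z in(.074,.077,.08):print(ray(P,*a,z))
A=ray(P,339,193,.077);B=ray(P,337,283.5,.077);d=A-B;print(A,B,np.linalg.norm(d),np.degrees(np.arctan2(-d[0],d[1])))
print("hammer",ray(T,222,315,.03))
g=ray(P,*a,.077)
for y in(-11,):
  R=tilt(y); print("target from state, tool axes mm:",1000*np.array(manip.get_state()["tool_rot"]).T@(g+R[:,0]*.006-manip.get_state()["position"]));plan(g+R[:,0]*.006-R[:,0]*.03,R,7)
E
```

```text
tri [0.4662 0.2168 0.0872] [[335.9703 241.7832]] [[230.2892 269.767 ]]
depth 0.25672220061224427 bar len 0.06815345981457482
[0.4777 0.211  0.074 ]
[0.4757 0.2128 0.077 ]
[0.4736 0.2145 0.08  ]
[0.4829 0.2485 0.077 ] [0.4675 0.1741 0.077 ] 0.07599789021898906 -11.678118970791392
hammer [0.3544 0.2477 0.03  ]
target from state, tool axes mm: [132.2673  -9.9978  13.4251]
n 7 slide mm [14.6089 -1.3725  1.9682] | 14.804651084155518 rot [-0.0004  0.0007 -0.0008] deg 0.06461182523778274
via [0.405 0.235 0.162] [0.414 0.232 0.151] [0.424 0.228 0.14 ] [0.433 0.225 0.129] [0.443 0.222 0.118] [0.453 0.219 0.107] [0.462 0.215 0.097] [0.4622 0.2154 0.0967]
```

```bash
python3 - <<'E'
from h import *
from scipy.optimize import least_squares
P=pose("wrist");T=pose("top")
O=np.array([[-8,35,40],[8,35,40],[8,-35,40],[-8,-35,40],[-43,60.5,14],[43,60.5,14],[43,-60.5,14],[-43,-60.5,14]])/1000
W=np.array([[329,194],[349,192],[346.5,284],[328,283.5],[284,155],[394,157],[384,300],[286,299]])
L=lambda u,v:(185+u/4,210+v/4)
t=np.array([L(125,222),L(245,240),L(240,262),L(122,243)])
Tt=np.array([L(131,222),L(245,242),L(240,262),L(124,240)])
def f(q,full=False):
    R=Ro.from_euler('ZY',[q[3],-q[4]],degrees=True).as_matrix();X=O@R.T+q[:3]
    w=(proj(P,X)-W)
    tt=proj(T,X[:4]).mean(0)-np.array([230.7,270.2])
    return np.r_[w.ravel(),3*tt]
for fix in(0,1):
    g=(lambda q:f(np.r_[q,35])) if fix else f
    r=least_squares(g,[.48,.215,.05,-11,35][:4 if fix else 5],loss='soft_l1');q=np.r_[r.x,35] if fix else r.x
    R=Ro.from_euler('ZY',[q[3],-q[4]],degrees=True).as_matrix()
    print(q,"grip",q[:3]+.04*R[:,2],"\n",r.fun.reshape(-1,2).round(1).tolist())
E
```

```text
[  0.4894   0.2124   0.0569 -12.4062  36.0429] grip [0.4665 0.2175 0.0893] 
 [[-0.8, 1.1], [1.5, 3.6], [0.2, 0.3], [-1.9, 0.4], [-0.7, 0.0], [1.2, 0.1], [0.0, -1.4], [-0.4, -2.5], [-2.6, -1.7]]
[  0.489    0.2126   0.0568 -12.4093  35.    ] grip [0.4666 0.2175 0.0895] 
 [[-0.4, 1.2], [1.9, 3.5], [0.6, 0.3], [-1.5, 0.5], [-1.1, 0.1], [0.8, -0.0], [-0.3, -1.8], [-0.7, -2.1], [-2.6, -1.9]]
```

```bash
python3 - <<'E'
from h import *
g=np.array([.4666,.2175,.0893]);R=tilt(-12)
plan(g-R[:,0]*.015,R,7)
E
```

```text
n 7 slide mm [13.6566 -0.8619  1.8358] | 13.806392389069185 rot [ 0.0016  0.0007 -0.0022] deg 0.16325014174266383
via [0.404 0.235 0.162] [0.413 0.233 0.152] [0.422 0.23  0.142] [0.431 0.227 0.132] [0.44  0.225 0.122] [0.449 0.222 0.112] [0.458 0.219 0.102] [0.4582 0.2193 0.1016]
```

Emit:
carry_out(grip=[0.2, 0.3, 0.3, 0.3, 0.3, 0.3, 0.3, 0.3], slide=[[13.7, -0.9, 1.8], [13.7, -0.9, 1.8], [13.7, -0.9, 1.8], [13.7, -0.9, 1.8], [13.7, -0.9, 1.8], [13.7, -0.9, 1.8], [13.7, -0.9, 1.8], [0, 0, 0]], rotation=[[0.002, 0.001, -0.002], [0.002, 0.001, -0.002], [0.002, 0.001, -0.002], [0.002, 0.001, -0.002], [0.002, 0.001, -0.002], [0.002, 0.001, -0.002], [0.002, 0.001, -0.002], [0, 0, 0]])

```text
t: 11.25
position: [0.4601, 0.2189, 0.1013]
tool_rot: [[0.559, 0.206, 0.803], [-0.114, 0.979, -0.171], [-0.821, 0.004, 0.571]]
wrist_force: [0.5, 0.3, 0.5]
opening: 0.0598
```

```bash
python3 - <<'E'
from h import *
s=manip.get_state();im,P=snap("wrist","w4.png");print(s["position"],s["wrist_force"],s["opening"])
g=np.array([.4666,.2175,.0893]);R=tilt(-12);print(proj(P,[g+.035*R[:,1],g,g-.035*R[:,1]]));plan(g+R[:,0]*.005,R,3)
E
```

```text
[0.4601 0.2189 0.1013] [0.5168 0.3057 0.5048] 0.05979680870510321
[[317.5301 227.0178]
 [317.8983 297.8826]
 [318.2199 359.7667]]
n 3 slide mm [ 6.3398 -0.095  -0.5115] | 6.3611060557378245 rot [-0.0002 -0.001  -0.0018] deg 0.1182846517109531
via [0.463 0.218 0.096] [0.466 0.218 0.091] [0.469 0.217 0.085] [0.4694 0.2169 0.0852]
```

View pics/w4.png

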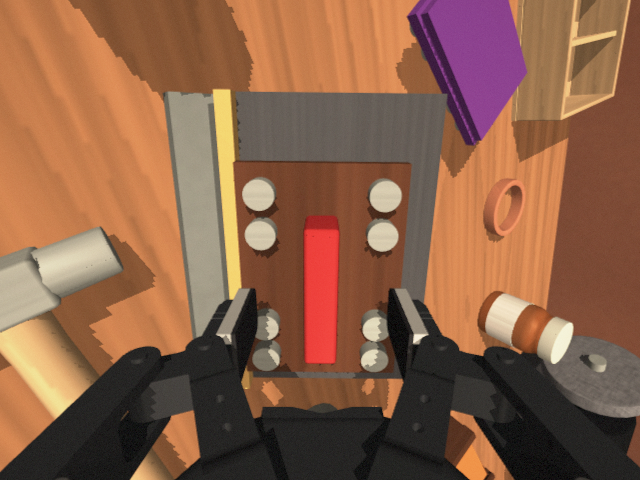

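The bar sits between the jaws at (305–338, 228–362), within a few pixels of the prediction. I'll advance and grip.

Emit:
carry_out(grip=[0.3, 0.3, 0.3, 0.3, 1, 1, 1, 1], grip_force=60, slide=[[6.5, 0, 0], [6.5, 0, 0], [6.5, 0, 0], [0, 0, 0], [0, 0, 0], [0, 0, 0], [0, 0, 0], [0, 0, 0]], rotation=[[0, 0, 0], [0, 0, 0], [0, 0, 0], [0, 0, 0], [0, 0, 0], [0, 0, 0], [0, 0, 0], [0, 0, 0]])

```text
t: 12.3
position: [0.4711, 0.2174, 0.0858]
tool_rot: [[0.56, 0.204, 0.803], [-0.112, 0.979, -0.171], [-0.821, 0.006, 0.571]]
wrist_force: [-0.4, -0.2, -2.0]
opening: 0.0151
```

```bash
python3 - <<'E'
from h import *
s=manip.get_state();print(s["position"],s["tool_rot"],s["wrist_force"],s["opening"])
R=np.array(s["tool_rot"])
plan(s["position"]-R[:,0]*.05+[0,0,.1],R,4)
E
```

```text
[0.4711 0.2174 0.0858] [[ 0.5602  0.204   0.8028]
 [-0.1119  0.9789 -0.1707]
 [-0.8208  0.0057  0.5712]] [-0.4374 -0.1531 -1.9533] 0.015138454348841852
n 4 slide mm [-33.0189   0.1437  14.2812] | 35.975311928101014 rot [0. 0. 0.] deg 0.0
via [0.464 0.219 0.121] [0.457 0.22  0.156] [0.45  0.222 0.192] [0.443 0.223 0.227] [0.4431 0.223  0.2269]
```

Emit:
carry_out(grip=[1, 1, 1, 1, 1, 1, 1, 1], slide=[[-10, 0, 0], [-25, 0, 5], [-33, 0, 14], [-33, 0, 14], [-33, 0, 20], [-33, 0, 20], [0, 0, 0], [0, 0, 0]], rotation=[[0, 0, 0], [0, 0, 0], [0, 0, 0], [0, 0, 0], [0, 0, 0], [0, 0, 0], [0, 0, 0], [0, 0, 0]])

```text
t: 13.3
position: [0.4312, 0.2228, 0.2718]
tool_rot: [[0.558, 0.203, 0.804], [-0.112, 0.979, -0.17], [-0.822, 0.005, 0.569]]
wrist_force: [-1.0, -0.4, -2.9]
opening: 0.0148
```

```bash
python3 - <<'E'
from h import *
s=manip.get_state();print(s["position"],s["wrist_force"],s["opening"])
P=pose("wrist",{"position":[.6107,-.1679,.0732],"tool_rot":np.array([[-0.0039,-0.3356,0.942],[0.0007,0.942,0.3356],[-1,0.002,-0.0035]])})
def ln(n,a,b,z):
    A=ray(P,*a,z);B=ray(P,*b,z);d=B-A;print(n,A,B,np.degrees(np.arctan2(d[1],d[0])),np.linalg.norm(d))
ln("handle",(322,230),(323,390),.0825)
ln("rail outer",(0,126),(464,126),.063)
ln("rail inner",(210,160),(462,160),.063)
ln("front rim inner",(3,170),(46,397),.05)
ln("far rim",(193,162),(207,345),.05)
print("far rail end",ray(P,464,140,.063),"cover left edge",ray(P,211,200,.057),ray(P,217,300,.057),"right",ray(P,436,200,.057),ray(P,428,300,.057))
cv2.imwrite("pics/c2.png",cv2.resize(cv2.imread("pics/w2.png")[110:420,0:260],None,fx=2.4,fy=1.9,interpolation=cv2.INTER_CUBIC))
c=np.array([.513,-.201]);plan([*c,.27],down(20.4),16)
E
```

```text
[0.4312 0.2228 0.2718] [-0.9829 -0.4216 -2.8523] 0.01478599314067597
handle [ 0.5975 -0.1291  0.0825] [ 0.6226 -0.1983  0.0825] -70.06127313311161 0.07365898950968337
rail outer [ 0.4662 -0.1371  0.063 ] [ 0.6375 -0.0762  0.063 ] 19.592367883246293 0.18180544307381935
rail inner [ 0.547  -0.1223  0.063 ] [ 0.6427 -0.0882  0.063 ] 19.611751491767375 0.10156419469792008
front rim inner [ 0.4574 -0.1604  0.05  ] [ 0.4877 -0.2844  0.05  ] -76.29044183570268 0.12765111347054245
far rim [ 0.5366 -0.1284  0.05  ] [ 0.565  -0.2199  0.05  ] -72.75903180797785 0.0957389369263161
far rail end [ 0.6399 -0.0809  0.063 ] cover left edge [ 0.5499 -0.1402  0.057 ] [ 0.5644 -0.1873  0.057 ] right [ 0.6424 -0.1072  0.057 ] [ 0.6601 -0.1531  0.057 ]
n 16 slide mm [  1.9474 -27.0567   3.2209] | 27.31724184161734 rot [-0.034   0.0369  0.0103] deg 2.9381222036284615
via [0.429 0.195 0.272] [0.431 0.086 0.273] [ 0.449 -0.021  0.275] [ 0.48  -0.126  0.274] [ 0.513 -0.201  0.27 ]
```

View pics/c2.png

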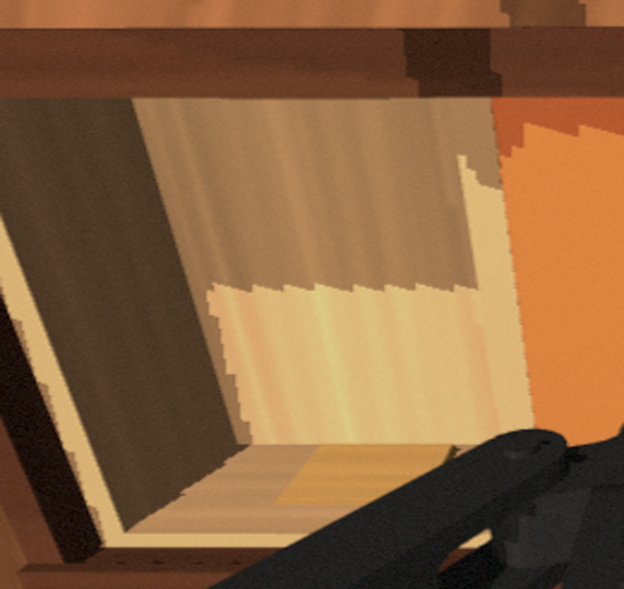

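```bash
python3 - <<'E'
from h import *
P=pose("wrist",{"position":[.6107,-.1679,.0732],"tool_rot":np.array([[-0.0039,-0.3356,0.942],[0.0007,0.942,0.3356],[-1,0.002,-0.0035]])})
for yaw in(19.6,20.4):
    u=np.array([np.cos(np.radians(yaw)),np.sin(np.radians(yaw))]);v=np.array([-u[1],u[0]])
    f=lambda a,z:(lambda X:np.array([X@u,X@v])*1000)(ray(P,*a,z)[:2])
    h=(f((322,240),.0825)+f((323,391),.0825))/2
    print(yaw,"handle c",h,"len",np.linalg.norm(f((322,240),.0825)-f((323,391),.0825)))
    print(" corner->centre",f((51.3,390),.05)+[45.5,63])
    print(" front edge x",[f(p,.05)[0]+45.5 for p in((0,223),(51,389))],"far edge",[f(p,.05)[0]-45.5 for p in((190.4,191.6),(199,262.6))])
    print(" rail outer +78 ->yc",[f(p,.063)[1]-78 for p in((0,123),(464,126))],"rail end-160",f((464,140),.063)[0]-160)
    print(" gripped handle x (tcp)",np.array([.611,-.1666])@u*1000-105.5, "w1 handle", np.array([.523,-.1985])@np.c_[u,v]*1000)
    print(" (.513,-.201)->",np.array([.513,-.201])@np.c_[u,v]*1000)
E
```

```text
19.6 handle c [ 519.7881 -361.1035] len 70.27480164706377
 corner->centre [ 413.7481 -363.6004]
 front edge x [np.float64(413.9440964398783), np.float64(413.7534706303642)] far edge [np.float64(414.1807110930867), np.float64(414.1255131161202)]
 rail outer +78 ->yc [np.float64(-362.4538263062812), np.float64(-363.5990074865093)] rail end-160 415.65673123500756
 gripped handle x (tcp) 414.2108721326458 w1 handle [ 426.1089 -362.4396]
 (.513,-.201)-> [ 415.8497 -361.4402]
20.4 handle c [ 514.6957 -368.3256] len 70.27480164706374
 corner->centre [ 407.7559 -368.7004]
 front edge x [np.float64(409.31142213231016), np.float64(407.77098743831334)] far edge [np.float64(409.74816919833734), np.float64(409.20431804582773)]
 rail outer +78 ->yc [np.float64(-367.92014891967887), np.float64(-371.5989659238723)] rail end-160 411.5392345792445
 gripped handle x (tcp) 409.1071924957313 w1 handle [ 421.0069 -368.3537]
 (.513,-.201)-> [ 410.7627 -367.2111]
```

Emit:
carry_out(grip=[1, 1, 1, 1, 1, 1, 1, 1], slide=[[0, -27, 3.2], [0, -27, 3.2], [0.5, -27, 3.2], [1, -27, 3.2], [1.5, -27, 3.2], [1.9, -27, 3.2], [1.9, -27, 3.2], [1.9, -27, 3.2]], rotation=[[-0.034, 0.037, 0.01], [-0.034, 0.037, 0.01], [-0.034, 0.037, 0.01], [-0.034, 0.037, 0.01], [-0.034, 0.037, 0.01], [-0.034, 0.037, 0.01], [-0.034, 0.037, 0.01], [-0.034, 0.037, 0.01]])

```text
t: 14.3
position: [0.4345, 0.0001, 0.2708]
tool_rot: [[0.279, -0.088, 0.956], [-0.02, 0.995, 0.097], [-0.96, -0.046, 0.276]]
wrist_force: [0.7, 0.4, -2.1]
opening: 0.0149
```

```bash
python3 - <<'E'
from h import *
plan([.5113,-.2018,.25],down(19.6),8)
E
```

```text
n 8 slide mm [  4.1081 -26.5962   3.8219] | 27.181611990043283 rot [-0.0308  0.0341  0.0101] deg 2.6936905709355377
via [ 0.442 -0.026  0.269] [ 0.458 -0.078  0.265] [ 0.477 -0.128  0.26 ] [ 0.499 -0.178  0.254] [ 0.5113 -0.2018  0.25  ]
```

Emit:
carry_out(grip=[1, 1, 1, 1, 1, 1, 1, 1], slide=[[1, -27, 4], [3, -27, 4], [5, -27, 4], [5, -27, 4], [5, -27, 4], [5, -27, 4], [5, -27, 4], [5, -27, 4]], rotation=[[-0.031, 0.034, 0.01], [-0.031, 0.034, 0.01], [-0.031, 0.034, 0.01], [-0.031, 0.034, 0.01], [-0.031, 0.034, 0.01], [-0.031, 0.034, 0.01], [-0.031, 0.034, 0.01], [-0.031, 0.034, 0.01]])

```text
t: 15.3
position: [0.5101, -0.212, 0.2375]
tool_rot: [[-0.023, -0.342, 0.939], [0.001, 0.94, 0.342], [-1.0, 0.009, -0.021]]
wrist_force: [0.4, 0.0, -3.0]
opening: 0.0146
```

```bash
python3 - <<'E'
from h import *
plan([.5113,-.2018,.115],down(19.6),8)
E
```

```text
n 8 slide mm [15.3148  1.0657  0.7554] | 15.370393652377869 rot [ 0.0009 -0.0027 -0.0012] deg 0.17403723899154144
via [ 0.51  -0.211  0.222] [ 0.51  -0.208  0.192] [ 0.511 -0.206  0.161] [ 0.511 -0.203  0.13 ] [ 0.5113 -0.2018  0.115 ]
```

Emit:
carry_out(grip=[1, 1, 1, 1, 1, 1, 1, 1], slide=[[17, 1.4, 0.8], [17, 1.4, 0.8], [17, 1.4, 0.8], [17, 1.4, 0.8], [17, 1.4, 0.8], [17, 1.4, 0.8], [17, 1.4, 0.8], [0, 0, 0]], rotation=[[0.001, -0.004, -0.002], [0.001, -0.004, -0.002], [0.001, -0.004, -0.002], [0.001, -0.003, -0.001], [0.001, -0.003, -0.001], [0.001, -0.002, -0.001], [0, 0, 0], [0, 0, 0]])

```text
t: 16.3
position: [0.5046, -0.2004, 0.1025]
tool_rot: [[-0.02, -0.334, 0.942], [0.005, 0.943, 0.334], [-1.0, 0.011, -0.017]]
wrist_force: [-0.6, -0.5, -2.3]
opening: 0.0148
```

```bash
python3 - <<'E'
from h import *
s=manip.get_state();print(s["position"],s["tool_rot"],s["wrist_force"])
im,P=snap("wrist","w5.png")
plan([.5113,-.2018,.095],down(19.6),3)
E
```

```text
[ 0.5046 -0.2004  0.1025] [[-0.02   -0.334   0.9424]
 [ 0.0046  0.9425  0.3341]
 [-0.9998  0.011  -0.0173]] [-0.5825 -0.4753 -2.3073]
n 3 slide mm [ 2.7429 -1.0997  1.8692] | 3.496668289132242 rot [-0.0005 -0.0055 -0.0034] deg 0.3718186638277873
via [ 0.507 -0.201  0.101] [ 0.509 -0.201  0.098] [ 0.511 -0.202  0.095] [ 0.5113 -0.2018  0.095 ]
```

View pics/w5.png

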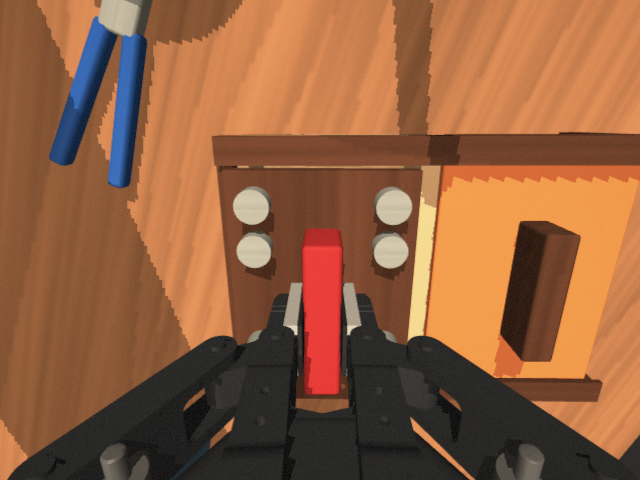

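The block is upright in the grip over the recess. The bar runs from (322,230) to (322,392), with the open cover at right. I'll correct position and tilt before lowering.

Emit:
carry_out(grip=[1, 1, 1, 1, 1, 1, 1, 1], slide=[[0, -1.2, 2], [0, -1.2, 2], [0, -1.2, 2], [0, -0.5, 0.5], [0, 0, 0], [0, 0, 0], [0, 0, 0], [0, 0, 0]], rotation=[[0, -0.006, -0.003], [0, -0.006, -0.003], [0, -0.006, -0.003], [0, -0.002, -0.002], [0, -0.002, 0], [0, 0, 0], [0, 0, 0], [0, 0, 0]])

```text
t: 17.35
position: [0.5139, -0.2029, 0.105]
tool_rot: [[0.009, -0.334, 0.943], [-0.0, 0.943, 0.334], [-1.0, -0.003, 0.009]]
wrist_force: [-0.4, -0.4, -2.7]
opening: 0.0149
```

```bash
python3 - <<'E'
from h import *
s=manip.get_state();print(s["position"],s["tool_rot"],s["wrist_force"])
plan([.5116,-.2026,.08],down(19.6),5)
E
```

```text
[ 0.5139 -0.2029  0.105 ] [[ 0.0094 -0.3338  0.9426]
 [-0.0001  0.9426  0.3338]
 [-1.     -0.0033  0.0088]] [-0.3792 -0.3683 -2.689 ]
n 5 slide mm [ 4.9884  0.2257 -0.4324] | 5.012230006158942 rot [-0.0004  0.0018  0.0007] deg 0.10927113269467455
via [ 0.513 -0.203  0.1  ] [ 0.513 -0.203  0.095] [ 0.513 -0.203  0.09 ] [ 0.512 -0.203  0.085] [ 0.512 -0.203  0.08 ] [ 0.5116 -0.2026  0.08  ]
```

Emit:
carry_out(grip=[1, 1, 1, 1, 1, 1, 1, 1], slide=[[5, 0.2, -0.5], [5, 0.2, -0.5], [5, 0.2, -0.5], [5, 0.2, -0.4], [5, 0.2, -0.4], [0, 0, 0], [0, 0, 0], [0, 0, 0]], rotation=[[0, 0.002, 0.001], [0, 0.002, 0.001], [0, 0.002, 0.001], [0, 0.001, 0], [0, 0.001, 0], [0, 0, 0], [0, 0, 0], [0, 0, 0]])

```text
t: 18.35
position: [0.5111, -0.2027, 0.0778]
tool_rot: [[-0.0, -0.334, 0.943], [0.0, 0.943, 0.334], [-1.0, 0.0, -0.0]]
wrist_force: [-0.4, 0.2, -2.2]
opening: 0.0151
```

```bash
python3 - <<'E'
from h import *
s=manip.get_state();print(s["position"],s["tool_rot"],s["wrist_force"],s["wrist_torque"])
plan([.5116,-.2026,.056],down(19.6),6)
E
```

```text
[ 0.5111 -0.2027  0.0778] [[-0.0004 -0.3339  0.9426]
 [ 0.0003  0.9426  0.3339]
 [-1.      0.0004 -0.0003]] [-0.4281  0.169  -2.1904] [ 0.0064  0.0298 -0.055 ]
n 6 slide mm [ 3.6334 -0.0184  0.0788] | 3.6343502053302617 rot [-0.0003 -0.     -0.0001] deg 0.01665385699810731
via [ 0.511 -0.203  0.074] [ 0.511 -0.203  0.071] [ 0.511 -0.203  0.067] [ 0.511 -0.203  0.063] [ 0.512 -0.203  0.06 ] [ 0.512 -0.203  0.056] [ 0.5116 -0.2026  0.056 ]
```

No contact force, so the block is going in freely. Continuing down.

Emit:
carry_out(grip=[1, 1, 1, 1, 1, 1, 1, 1], slide=[[4, 0, 0.1], [4, 0, 0.1], [4, 0, 0.1], [4, 0, 0.1], [4, 0, 0], [0, 0, 0], [0, 0, 0], [0, 0, 0]], rotation=[[0, 0, 0], [0, 0, 0], [0, 0, 0], [0, 0, 0], [0, 0, 0], [0, 0, 0], [0, 0, 0], [0, 0, 0]])

```text
t: 19.35
position: [0.5116, -0.2025, 0.0564]
tool_rot: [[-0.0, -0.334, 0.943], [0.0, 0.943, 0.334], [-1.0, 0.0, -0.0]]
wrist_force: [0.0, -0.7, -2.4]
opening: 0.0152
```

Emit:
carry_out(grip=[1, 1, 1, 1, 1, 1, 1, 1], slide=[[2, 0, 0], [2, 0, 0], [2, 0, 0], [2, 0, 0], [2, 0, 0], [2, 0, 0], [0, 0, 0], [0, 0, 0]], rotation=[[0, 0, 0], [0, 0, 0], [0, 0, 0], [0, 0, 0], [0, 0, 0], [0, 0, 0], [0, 0, 0], [0, 0, 0]])

```text
t: 20.35
position: [0.512, -0.2022, 0.0443]
tool_rot: [[0.001, -0.334, 0.942], [0.001, 0.942, 0.334], [-1.0, 0.0, 0.001]]
wrist_force: [0.1, 2.8, 0.7]
opening: 0.0149
```

Emit:
carry_out(grip=[1, 1, 1, 1, 1, 1, 1, 1], slide=[[2, 0, 0], [2, 0, 0], [2, 0, 0], [2, 0, 0], [0, 0, 0], [0, 0, 0], [0, 0, 0], [0, 0, 0]], rotation=[[0, 0, 0], [0, 0, 0], [0, 0, 0], [0, 0, 0], [0, 0, 0], [0, 0, 0], [0, 0, 0], [0, 0, 0]])

```text
t: 21.35
position: [0.5129, -0.2026, 0.0395]
tool_rot: [[0.004, -0.334, 0.943], [-0.001, 0.943, 0.334], [-1.0, -0.002, 0.004]]
wrist_force: [-2.2, 2.3, 4.9]
opening: 0.0147
```

Emit:
carry_out(grip=[1, 1, 1, 1, 1, 1, 1, 1], slide=[[0, 0, 0], [0, 0, 0], [0, 0, 0], [0, 0, 0], [0, 0, 0], [1, 0, 0], [2, 0, 0], [3, 0, 0]], rotation=[[0, 0, 0], [0, 0, 0], [0, 0, 0], [0, 0, 0], [0, 0, 0], [0, 0, 0], [0, 0, 0], [0, 0, 0]])

```text
t: 22.35
position: [0.5131, -0.2028, 0.0391]
tool_rot: [[0.007, -0.334, 0.943], [-0.002, 0.943, 0.334], [-1.0, -0.004, 0.006]]
wrist_force: [-21.6, 10.0, 66.3]
opening: 0.0148
```

66 N with no further travel means something has bottomed out. I'll relax, release with a small opening, rise and check from above.

Emit:
carry_out(grip=[1, 1, 0.6, 0.6, 0.6, 0.6, 0.6, 0.6], slide=[[-0.5, 0, 0], [0, 0, 0], [0, 0, 0], [0, 0, 0], [-5, 0, 0], [-15, 0, 0], [-20, 0, 0], [-25, 0, 0]], rotation=[[0, -0.003, 0], [0, -0.002, 0], [0, 0, 0], [0, 0, 0], [0, 0, 0], [0, 0, 0], [0, 0, 0], [0, 0, 0]])

```text
t: 23.35
position: [0.5117, -0.2031, 0.1073]
tool_rot: [[0.01, -0.334, 0.943], [-0.001, 0.943, 0.334], [-1.0, -0.004, 0.009]]
wrist_force: [0.8, -1.1, 0.1]
opening: 0.0338
```

```bash
python3 - <<'E'
from h import *
s=manip.get_state();im,P=snap("wrist","w6.png");print(s["position"],s["tool_rot"],s["wrist_force"],s["opening"])
c=np.array([.5117,-.2029,0]);R=Ro.from_euler('z',19.6,degrees=True).as_matrix()
for z in(.048,.051,.054):
    print(z,proj(P,[c+R@[8,35,z],c+R@[-8,35,z],c+R@[8,-35,z],c+R@[-8,-35,z]]).round(1).tolist(), "plate +y corners",proj(P,[c+R@[-43,60.5,z-.026],c+R@[43,60.5,z-.026]]).round(1).tolist() if 0 else "")
E
```

```text
[ 0.5117 -0.2031  0.1073] [[ 0.0101 -0.3336  0.9427]
 [-0.0009  0.9427  0.3336]
 [-0.9999 -0.0043  0.0092]] [ 0.7956 -1.0747  0.0899] 0.03384377027343939
0.048 [[74.5, 1269.8], [571.8, 1255.7], [562.9, 1220.1], [83.5, 1233.4]] plate +y corners 
0.051 [[74.6, 1269.5], [571.8, 1255.4], [563.0, 1220.4], [83.4, 1233.7]] plate +y corners 
0.054 [[74.7, 1269.2], [571.7, 1255.1], [563.0, 1220.7], [83.4, 1233.9]] plate +y corners
```

View pics/w6.png

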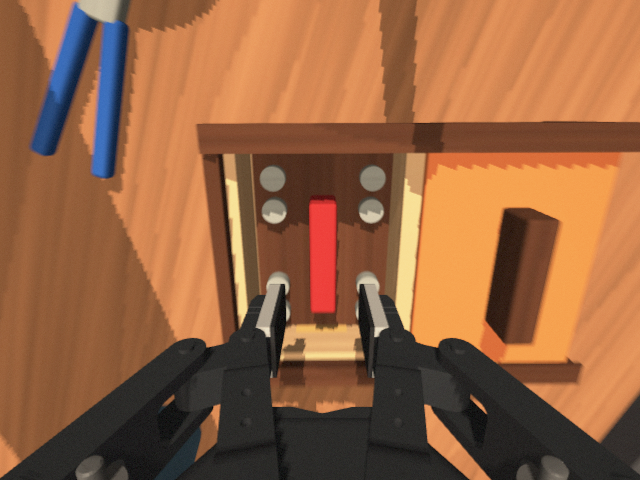

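The block sits level and squared in the recess. The bar's top face runs from (322,204) to (323,312), and there is space around the plate. I'll compare the predicted pixels for seated against proud.

```bash
python3 - <<'E'
from h import *
P=pose("wrist")
c=np.array([.5117,-.2029,0]);R=Ro.from_euler('z',19.6,degrees=True).as_matrix()
for d in(0,.003,.006):
    q=lambda x,y,z:c+R@np.array([x,y,z])
    B=proj(P,[q(0,.035,.048+d),q(0,-.035,.048+d),q(-.043,0.02,.022+d),q(.043,.02,.022+d),q(-.008,0,.048+d),q(.008,0,.048+d)])
    print(d,"bar",B[:2].round(1).tolist(),"len",B[1,1]-B[0,1],"plate width",B[3,0]-B[2,0],"bar w",B[5,0]-B[4,0])
im=cv2.imread("pics/w6.png");hsv=cv2.cvtColor(im,cv2.COLOR_BGR2HSV)
m=((hsv[:,:,0]<6)|(hsv[:,:,0]>174))&(hsv[:,:,1]>200)&(hsv[:,:,2]>150)
print("col 323 bright red rows",np.where(m[:,323])[0][[0,-1]],"V profile",hsv[194:210,323,2].tolist(),"row 260 cols",np.where(m[260])[0][[0,-1]])
print("px bgr row 230 around plate edges",im[230,252:264].tolist(),im[230,384:394].tolist())
E
```

```text
0 bar [[319.1, 198.7], [319.7, 305.5]] len 106.8925653866363 plate width 130.09781731590485 bar w 26.327283968287077
0.003 bar [[319.1, 199.9], [319.7, 308.0]] len 108.17411868542797 plate width 131.75829895124394 bar w 26.69318974984185
0.006 bar [[319.2, 201.1], [319.7, 310.6]] len 109.48605756630269 plate width 133.46171532552617 bar w 27.069409857883272Traceback (most recent call last):
  File "<stdin>", line 10, in <module>
IndexError: index 0 is out of bounds for axis 0 with size 0
```

The pixels can't separate seated from proud. I'll check by touch instead: press the shut fingertips on the bar. If it's seated, contact should come at TCP z ≈ 0.062.

Emit:
carry_out(grip=[1, 1, 1, 1, 1, 1, 1, 1], slide=[[0, 0, 0], [0, 0, 0], [0, 0, 0], [10, 0, 0], [10, 0, 0], [10, 0, 0], [5, 0, 0], [0, 0, 0]], rotation=[[0, -0.004, -0.002], [0, -0.003, -0.002], [0, -0.002, 0], [0, 0, 0], [0, 0, 0], [0, 0, 0], [0, 0, 0], [0, 0, 0]])

```text
t: 24.4
position: [0.5134, -0.2036, 0.0726]
tool_rot: [[0.023, -0.333, 0.942], [-0.003, 0.943, 0.334], [-1.0, -0.01, 0.021]]
wrist_force: [-0.0, 0.1, 0.1]
opening: -0.0
```

Emit:
carry_out(grip=[1, 1, 1, 1, 1, 1, 1, 1], slide=[[1, 0, 0], [1, 0, 0], [1, 0, 0], [1, 0, 0], [1, 0, 0], [1, 0, 0], [1, 0, 0], [1, 0, 0]], rotation=[[0, 0, 0], [0, 0, 0], [0, 0, 0], [0, 0, 0], [0, 0, 0], [0, 0, 0], [0, 0, 0], [0, 0, 0]])

```text
t: 25.4
position: [0.5141, -0.2038, 0.065]
tool_rot: [[0.024, -0.334, 0.942], [-0.003, 0.943, 0.334], [-1.0, -0.011, 0.022]]
wrist_force: [0.4, 0.9, 0.2]
opening: 0.0002
```

Emit:
carry_out(grip=[1, 1, 1, 1, 1, 1, 1, 1], slide=[[0, 0, 0], [0, 0, 0], [1, 0, 0], [1, 0, 0], [1, 0, 0], [1, 0, 0], [1, 0, 0], [1, 0, 0]], rotation=[[0, 0.01, 0.005], [0, 0.01, 0.005], [0, 0, 0], [0, 0, 0], [0, 0, 0], [0, 0, 0], [0, 0, 0], [0, 0, 0]])

```text
t: 26.4
position: [0.5147, -0.2041, 0.062]
tool_rot: [[0.003, -0.334, 0.943], [-0.002, 0.943, 0.334], [-1.0, -0.003, 0.003]]
wrist_force: [-8.4, 2.6, 20.4]
opening: 0.0003
```

Contact came at z = 0.0620 with 20 N, so the block is fully seated. Next I'll rise and go to the cover handle.

Emit:
carry_out(grip=[1, 1, 0.3, 0.3, 0.3, 0.3, 0.3, 0.3], slide=[[-20, 0, 0], [-40, 0, 0], [-5, 0.5, 22], [0, 0.5, 22], [0, 0.5, 22], [0, 0.5, 22], [0, 0.5, 15], [0, 0, 0]], rotation=[[0, 0, 0], [0, 0, 0], [0, 0, 0], [0, 0, 0], [0, 0, 0], [0, 0, 0], [0, 0, 0], [0, 0, 0]])

```text
t: 27.4
position: [0.6129, -0.1662, 0.1294]
tool_rot: [[0.004, -0.333, 0.943], [-0.002, 0.943, 0.333], [-1.0, -0.003, 0.003]]
wrist_force: [1.0, 0.5, -0.7]
opening: 0.0595
```

```bash
python3 - <<'E'
from h import *
s=manip.get_state();print(s["position"],s["opening"])
plan([.611,-.167,.0735],down(19.6),6)
E
```

```text
[ 0.6129 -0.1662  0.1294] 0.05945140290638232
n 6 slide mm [ 9.3212 -0.0027 -0.3582] | 9.328074280739855 rot [-0.0005  0.0006  0.0005] deg 0.050825943612556324
via [ 0.613 -0.166  0.12 ] [ 0.612 -0.166  0.111] [ 0.612 -0.167  0.101] [ 0.612 -0.167  0.092] [ 0.611 -0.167  0.083] [ 0.611 -0.167  0.074] [ 0.611  -0.167   0.0735]
```

Emit:
carry_out(grip=[0.3, 0.3, 0.3, 0.3, 0.3, 1, 1, 1], grip_force=40, slide=[[12, 0, -0.5], [12, 0, -0.5], [12, 0, -0.5], [12, 0, -0.5], [7, 0, 0], [0, 0, 0], [0, 0, 0], [0, 0, 0]], rotation=[[0, 0, 0], [0, 0, 0], [0, 0, 0], [0, 0, 0], [0, 0, 0], [0, 0, 0], [0, 0, 0], [0, 0, 0]])

```text
t: 28.4
position: [0.6092, -0.1681, 0.071]
tool_rot: [[0.004, -0.332, 0.943], [-0.002, 0.943, 0.332], [-1.0, -0.003, 0.003]]
wrist_force: [-0.2, -0.1, -4.8]
opening: 0.015
```

Emit:
carry_out(grip=[1, 1, 1, 1, 1, 1, 1, 1], slide=[[0, 0, 0], [0, 0, -6], [0, 0, -12], [0, 0, -12], [0, 0, -12], [0, 0, -12], [0, 0, -12], [0, 0, -12]], rotation=[[0, 0, 0], [0, 0, 0], [0, 0, 0], [0, 0, 0], [0, 0, 0], [0, 0, 0], [0, 0, 0], [0, 0, 0]])

```text
t: 29.4
position: [0.531, -0.196, 0.071]
tool_rot: [[0.005, -0.332, 0.943], [-0.003, 0.943, 0.332], [-1.0, -0.004, 0.004]]
wrist_force: [2.7, -1.4, -2.9]
opening: 0.0153
```

```bash
python3 - <<'E'
from h import *
s=manip.get_state();p=s["position"];u=np.array([.942,.3355])
print(p,s["tool_rot"][2],s["wrist_force"],s["opening"],"moved",(np.array([.611,-.1668])-p[:2])@u*1000)
E
```

```text
[ 0.531 -0.196  0.071] [-1.     -0.0044  0.0038] [ 2.7256 -1.43   -2.9026] 0.01533663569180605 moved 85.12951815656254
```

Emit:
carry_out(grip=[1, 1, 1, 1, 1, 1, 1, 1], slide=[[0, 0, -4], [0, 0, -4], [0, 0, -4], [0, 0, -2], [0, 0, -2], [0, 0, -2], [0, 0, -2], [0, 0, -2]], rotation=[[0, 0, 0], [0, 0, 0], [0, 0, 0], [0, 0, 0], [0, 0, 0], [0, 0, 0], [0, 0, 0], [0, 0, 0]])

```text
t: 30.4
position: [0.5115, -0.2031, 0.0711]
tool_rot: [[0.01, -0.333, 0.943], [-0.001, 0.943, 0.333], [-1.0, -0.004, 0.009]]
wrist_force: [24.0, 6.8, -20.5]
opening: 0.0149
```

```bash
python3 - <<'E'
from h import *
s=manip.get_state();p=s["position"];u=np.array([.942,.3355])
print(p,s["tool_rot"][2],s["wrist_force"],s["opening"],"moved",(np.array([.611,-.1668])-p[:2])@u*1000)
E
```

```text
[ 0.5115 -0.2031  0.0711] [-0.9999 -0.004   0.0092] [ 23.9961   6.7542 -20.5148] 0.01492038750423062 moved 105.91856750883339
```

The cover has moved 105.9 mm by my estimate and is pushing 24 N on its stop. Releasing and rising.

Emit:
carry_out(grip=[1, 0.3, 0.3, 0.3, 0.3, 0.3, 0.3, 0.3], slide=[[0, 0, -0.5], [0, 0, 0], [0, 0, 0], [-10, 0, 0], [-30, 0, 0], [-40, 0, 0], [-40, 0, 0], [0, 0, 0]], rotation=[[0, 0, 0], [0, 0, 0], [0, 0, 0], [0, 0, 0], [0, 0, 0], [0, 0, 0], [0, 0, 0], [0, 0, 0]])

```text
t: 31.4
position: [0.5093, -0.2028, 0.1979]
tool_rot: [[0.011, -0.333, 0.943], [-0.0, 0.943, 0.333], [-1.0, -0.004, 0.011]]
wrist_force: [0.3, 0.3, -1.2]
opening: 0.0599
```

```bash
python3 - <<'E'
from h import *
s=manip.get_state();print(s["position"],s["opening"],s["wrist_force"])
im,P=snap("wrist","w7.png")
c=np.array([.5117,-.2029,0]);R=Ro.from_euler('z',19.6,degrees=True).as_matrix()
print("shut handle/edges",proj(P,[c+R@[0,0,.082],c+R@[-.0505,0,.057],c+R@[.0495,0,.057]]).round(1).tolist())
E
```

```text
[ 0.5093 -0.2028  0.1979] 0.059873245118438605 [ 0.2634  0.2796 -1.2268]
shut handle/edges [[323.8, 231.1], [262.1, 221.9], [383.0, 221.2]]
```

View pics/w7.png

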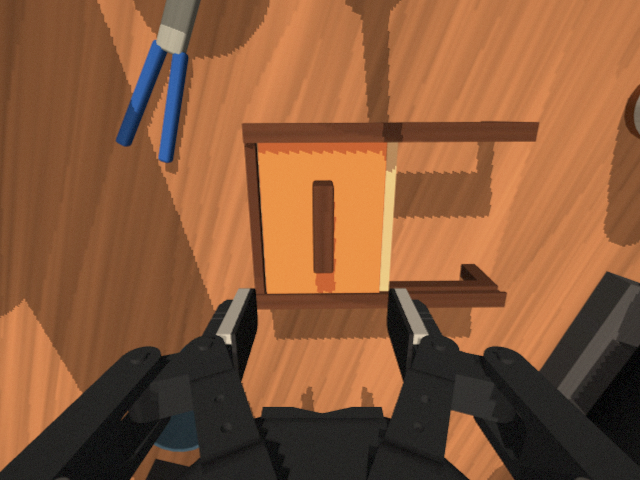

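The picture shows the cover shut. Its left edge at (259,220) meets the front end stop, its handle is at (323,227) where predicted, and it lies flat with an even strip of rim at right. The pliers are undisturbed and the robot is clear, so I'm handing in.

```bash
python3 -c "
from station import manip
print(manip.hand_in())"
```

```text
the job is handed in; nothing more can be done
None
```

The punch block is seated in the case and the cover is slid fully shut over it. I handed the job in at about 31 s of the 72 s allowed.

**What I did:** I slid the cover to its open stop and lifted the block off the rest by its red bar. I set it upright in the recess, pressed it down, and slid the cover back to its shut stop.

**Last checks:**
- **Block:** the shut fingertips touched the bar at TCP z = 0.0620 m with about 20 N, which is where a fully seated block should be. The picture alone could not tell seated from a few millimetres proud.
- **Cover:** it moved about 106 mm against a nominal 105, and pushed about 24 N on the stop. The final wrist picture shows its left edge against the end stop.
- **Bystanders:** I did not knowingly touch anything else, and the pliers look unmoved in the last picture. I did not take a last look at the others.

**Disagreements and rough spots:**
- The cover reached its open stop after 95 mm of travel, so it probably started about 10 mm open. It met that stop with about 113 N at the wrist, under the 120 N limit but close.
- When I took the handle again, the cover read about 2 mm short of the open stop. The recess had been fully clear when the block went in.
- Pressing the block home peaked at about 70 N at the wrist, well above the 10 to 20 N needed.

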